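Re-sort the bottles on the shaker platform

ROBOT

A 6-joint arm with a two-finger parallel gripper is mounted at the origin on the work surface. World frame = base frame: x ahead of the robot, y to its left, z up, the work surface at z = 0. Lengths are in mm, angles in rad, forces in N, time in s.
With the tool pointing down it reaches from about 300 to 775 mm from the base axis. Payload 14.6 kg.
Tool frame: the origin (TCP) lies between the finger pads; the fingertips stand 17 mm ahead of it and the grasp point (between the pads) lies 2 mm behind it; y points along the fingers, x is the direction in which the jaws open and shut, and the axes are right-handed (so a half turn about y gives the same grasp; the last joint's range is limited). The gripper opens to 85 mm and grips with 20 to 120 N. Pads are 22 mm wide; open, the fingers measure 114 mm over their backs; the gripper's body (76 mm by 85 mm) begins 54 mm behind the grasp point. The pads swing forward as they close: fully open they stand 13 mm farther back than shut.
Start: joints at [1.072, 0.3, 1.521, -0, 1.321, -0.067], TCP at [230.175, 499.509, 225.181] pointing down, gripper open.
Joint ranges: [-3.03, 3.03], [-0.79, 2.21], [0.23, 2.52], [-1.04, 4.18], [0, 3.07], [-2.55, 2.55]. Speed limits (rad/s): [2.22, 2.22, 2.57, 3.14, 3.14, 3.14].

INTERFACE

Orientations are given as a rotation vector (axis times angle).
In Python, from plant import telemetry, optics, ctrl gives the robot as it stands.
- The arm moves only by the tool apply_moves, never from a script. Its argument "steps" is a list of rows, each an object with "travel": the shift along the tool's x, y, z in cm, a list of three; "twist": the turn, a rotation vector about the tool's x, y, z in degrees, a list of three. A call has exactly 8 rows; each row shifts and turns the commanded pose from where the row before left it, along the tool's axes as they then stand; what a row does not reach is not made up. A row lasts 1/8 s, in which the tool goes at most 62.5 mm and 10.7 degrees, less where a joint would pass 70% of its speed; a pose out of reach is approached as far as the arm can. A call is refused whole if a number of a shift passes 6.25 or a number of a turn 10.7, either way. A call with a gripper value outside its range is refused whole. "gripper" is the opening, from -1 (shut) to 1 (fully open), set as the call begins (left out, the last holds). The fingers move at their own pace and stop on an object; "grip_force" is the grip in N (left out, the last holds). Time passes only in rows, so rows that do not move let the fingers close, or fill a call up. It gives the time, the measured TCP pose, the force and the opening at its end, in the units of the state.
- telemetry.state(): the state, without advancing time (a new reading comes with each control period).
- optics.grab_frame(name): name is "scene" or "side" or "wrist"; returns the picture (384x512x3 uint8, red, green, blue); there is no depth.
- optics.camera_params(name): a dict with "fov_y" (degrees; the focal length in pixels is half the picture's height over the tangent of half this angle, whatever the lens; pixels are square), "cx", "cy" (the principal point, pixels), "R" (3x3) and "t" (3): a world point X has camera coordinates R X + t; the wrist camera has in their place "hand_eye" (4x4, takes a point from camera to tool coordinates, whose origin is the TCP and whose axes are the tool frame's). Camera axes: x right, y down, z forward; pixel columns grow to the right and rows downward; lengths in mm; the calibration is good to about 2 mm. A picture is of the moment at which its call begins: read the wrist's pose just before it. camera_params takes no time and is no camera call.
- ctrl.finish_job(): hands the job in, once; it reports no verdict.
The state is a dict: "t": time; "joint_pos": joint angles; "qvel": joint speeds; "joint_efforts": joint torques, N m; "tool_pos": TCP position; "tcp_rot": TCP orientation; "force": force on the tool from outside, world axes, zero at the start; "ft_torque": the same for the moment, N m; "finger_gap": finger opening in mm.
Only numpy, scipy, OpenCV 4.12 (cv2) and the standard library are available. Lean on these libraries where they do the work, as an engineer would, in place of code of your own. Each camera call takes 0.05 s, during which the arm holds its last target. There are 200 camera calls.

TASK

Bottles on the laboratory shaker have been put on the wrong places: exchange them, using the empty place on the way, and add the fourth bottle from the bench, so that every bottle stands upright in the middle of the place whose inlaid shape matches its body (round, square, triangle, oblong). One bottle may already be right. Keep the bottles upright, never set the three that came from the shaker down on the bench, and leave the tip box and the beaker where they are.

Things in the scene. Friction and masses are not known exactly. Their poses are not given: they have to be found in the camera images.
- bottle_tri_center (a point): The triangular (seen from above: corners 34 mm and flat sides 19 mm from the axis) white plastic bottle, about 140 g, 92 mm tall. Body 44 mm tall, then a narrow neck, then a black round cap 36 mm across on the axis, from 56 to 92 mm above the foot; grip the cap's sides, in any direction. The point is on the axis half-way up, 46 mm above the foot; z along the axis.
- bottle_round_center (a point): The round (54 mm across) white plastic bottle, about 140 g, 92 mm tall. Body 44 mm tall, then a narrow neck, then a black round cap 36 mm across on the axis, from 56 to 92 mm above the foot; grip the cap's sides, in any direction. The point is on the axis half-way up, 46 mm above the foot; z along the axis.
- bottle_square_center (a point): The square (48 x 48 mm) white plastic bottle, about 140 g, 92 mm tall. Body 44 mm tall, then a narrow neck, then a black round cap 36 mm across on the axis, from 56 to 92 mm above the foot; grip the cap's sides, in any direction. The point is on the axis half-way up, 46 mm above the foot; z along the axis.
- bottle_oblong_center (a point): The oblong (72 x 41 mm) white plastic bottle, about 140 g, 92 mm tall. Body 44 mm tall, then a narrow neck, then a black round cap 36 mm across on the axis, from 56 to 92 mm above the foot; grip the cap's sides, in any direction. The point is on the axis half-way up, 46 mm above the foot; z along the axis.
- place_tri: One of four fixed places on the shaker's platform: flat dark rubber disc 116 mm across, 4 mm thick, with a flush inlaid plain grey triangle (corners about 51 mm from the middle), which shows round any bottle standing on it. Origin at the disc's middle on its underside (76 mm above the bench); a bottle's foot stands 4 mm above the origin. The discs form a 2 by 2 square, middles 132 mm apart, within a rim 5 mm high.
- place_round: One of four fixed places on the shaker's platform: flat dark rubber disc 116 mm across, 4 mm thick, with a flush inlaid plain grey circle 93 mm across, which shows round any bottle standing on it. Origin at the disc's middle on its underside (76 mm above the bench); a bottle's foot stands 4 mm above the origin. The discs form a 2 by 2 square, middles 132 mm apart, within a rim 5 mm high.
- place_square: One of four fixed places on the shaker's platform: flat dark rubber disc 116 mm across, 4 mm thick, with a flush inlaid plain grey square, 76 mm a side, which shows round any bottle standing on it. Origin at the disc's middle on its underside (76 mm above the bench); a bottle's foot stands 4 mm above the origin. The discs form a 2 by 2 square, middles 132 mm apart, within a rim 5 mm high.
- place_oblong: One of four fixed places on the shaker's platform: flat dark rubber disc 116 mm across, 4 mm thick, with a flush inlaid plain grey oblong, 101 x 57 mm, which shows round any bottle standing on it. Origin at the disc's middle on its underside (76 mm above the bench); a bottle's foot stands 4 mm above the origin. The discs form a 2 by 2 square, middles 132 mm apart, within a rim 5 mm high.
- tip_box_center (a point): Bystander: low clear and white box of pipette tips, 85 x 75 x 47 mm, loose on the bench beside the shaker. The point is in its middle, 20 mm above the bench.
- beaker: Bystander: white open beaker, 60 mm across, 70 mm tall, loose on the bench. Origin at the centre of its underside.
Things that resemble listed ones, but are neither listed nor needed, are in the scene too. Leave any blue or turquoise look-alike of the part that bears bottle_round_center alone.

How it is judged:
By the outcome, as a careful person would: the job done as asked, in the order asked, and still so for the second after the job is handed in, with the robot touching nothing.
It also fails if it takes over 112 s, if anything falls off the work surface, if the arm or the gripper's body presses on something with over 40 N, if the wrist force passes 120 N, or if a joint passes its speed limit or range.

## Working session

There is one attempt and no reset: what is moved stays moved. The work goes in short steps, Python scripts to look and compute and a tool call to move; the robot and the scene stay as the last step left them, time stands still between calls to the robot, and variables do not carry over. Pictures are saved under pics/ and viewed, about 12 in all and at most 16, crops included, and the job is handed in when it is done.

Besides the shell and the picture viewer there is one more tool, called as name(argument=value, ...), one argument or row to a line, values as JSON. apply_moves: Moves the arm, as the interface text tells. Its arguments: {"type":"object","properties":{"steps":{"type":"array"},"gripper":{"type":"number"},"grip_force":{"type":"number"}},"required":["steps"]}

```bash
mkdir -p pics; ls; python3 - <<'E'
from plant import telemetry, optics
import cv2,numpy as np
print(telemetry.state())
for n in ("scene","side","wrist"):
    print(n,optics.camera_params(n))
    im=optics.grab_frame(n); np.save(f"pics/{n}0.npy",im); cv2.imwrite(f"pics/{n}0.png",cv2.resize(im[:,:,::-1],(768,576),interpolation=cv2.INTER_CUBIC))
E
```

```text
pics
{'t': 0.0, 'joint_pos': array([ 1.07238903e+00,  3.00493099e-01,  1.52158199e+00, -1.42277150e-05,
        1.32072380e+00, -6.66086892e-02]), 'qvel': array([ 1.59886257e-03, -4.52855119e-04, -2.29144114e-05,  4.12374090e-04,
       -5.35760294e-04,  1.98524973e-03]), 'joint_efforts': array([ 6.35110227e-04, -5.43518794e+01, -3.61779857e+01, -1.01326057e-04,
        4.18635682e-03,  2.68296327e-05]), 'tool_pos': array([230.06965654, 499.29601917, 224.60887297]), 'tcp_rot': array([-1.3836809 , -0.8847469 ,  0.88647185]), 'force': array([0.12981964, 1.03226435, 0.67951654]), 'ft_torque': array([ 0.01432565, -0.04787458, -0.00087035]), 'finger_gap': 85.62002769667791}
scene {'fov_y': 50.009402976543775, 'cx': 249.15556380151273, 'cy': 186.2121478594201, 'R': array([[-0.46381023,  0.88584039, -0.01291799],
       [ 0.73092109,  0.37437617, -0.57061094],
       [-0.50063403, -0.27409722, -0.82111892]]), 't': array([ 218.18401636, -309.6392164 , 1309.20235758])}
side {'fov_y': 50.9193685076155, 'cx': 250.45396089746455, 'cy': 193.68177476124544, 'R': array([[ 0.68544179, -0.72802481, -0.01222405],
       [-0.55588014, -0.51237528, -0.65457532],
       [ 0.47028377,  0.45546839, -0.75589796]]), 't': array([-324.95694058,  353.00433855,  852.87111424])}
wrist {'fov_y': 67.9587020019772, 'cx': 256.5349735439275, 'cy': 194.25498190869723, 'hand_eye': array([[ 9.99999675e-01, -6.96692544e-04, -4.06011302e-04,
        -7.63633981e-01],
       [ 1.64424092e-04, -3.16754795e-01,  9.48507445e-01,
        -1.49444488e+02],
       [-7.89424091e-04, -9.48507203e-01, -3.16754578e-01,
         8.23043991e+01],
       [ 0.00000000e+00,  0.00000000e+00,  0.00000000e+00,
         1.00000000e+00]])}
```

View images.

View pics/scene0.png

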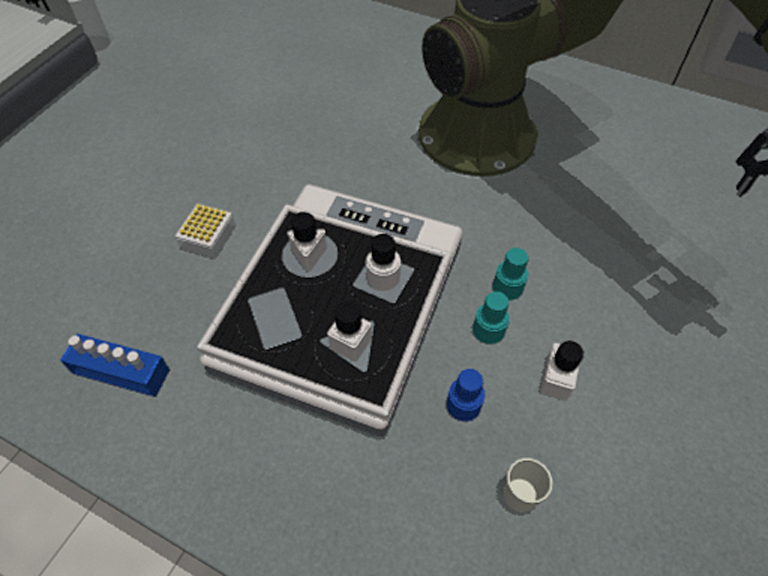

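View pics/side0.png

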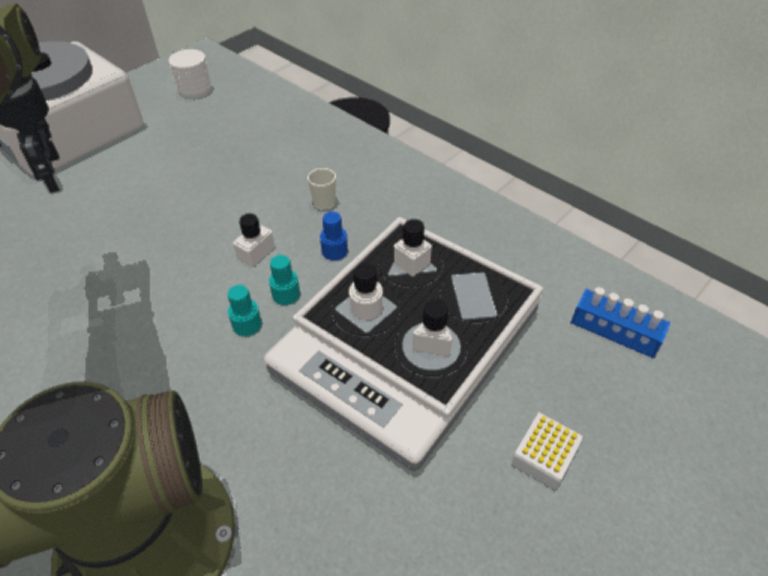

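```bash
python3 - <<'E'
from scipy.spatial.transform import Rotation as R
print(R.from_rotvec([-1.3836809 , -0.8847469 ,  0.88647185]).as_matrix().round(3))
E
```

```text
[[ 0.419 -0.001 -0.908]
 [ 0.908 -0.001  0.419]
 [-0.001 -1.     0.   ]]
```

```bash
python3 - <<'E'
import cv2,numpy as np
a=np.load("pics/scene0.npy")[:,:,::-1];b=np.load("pics/side0.npy")[:,:,::-1]
g=lambda im:(255*(im/255.)**0.6).astype(np.uint8)
def c(im,x,y,w,h,W,H): return cv2.resize(g(im[y:y+h,x:x+w]),(W,H),interpolation=cv2.INTER_CUBIC)
A=c(a,130,120,180,165,400,366);B=c(b,175,135,190,174,400,366)
C=c(a,345,205,60,70,200,233);D=c(b,145,130,60,70,200,233)
top=np.hstack([A,B]);bot=np.zeros((234,800,3),np.uint8);bot[:233,:200]=C;bot[:233,200:400]=D
cv2.imwrite("pics/crop1.png",np.vstack([top,bot]))
E
```

```text
(no output)
```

View pics/crop1.png

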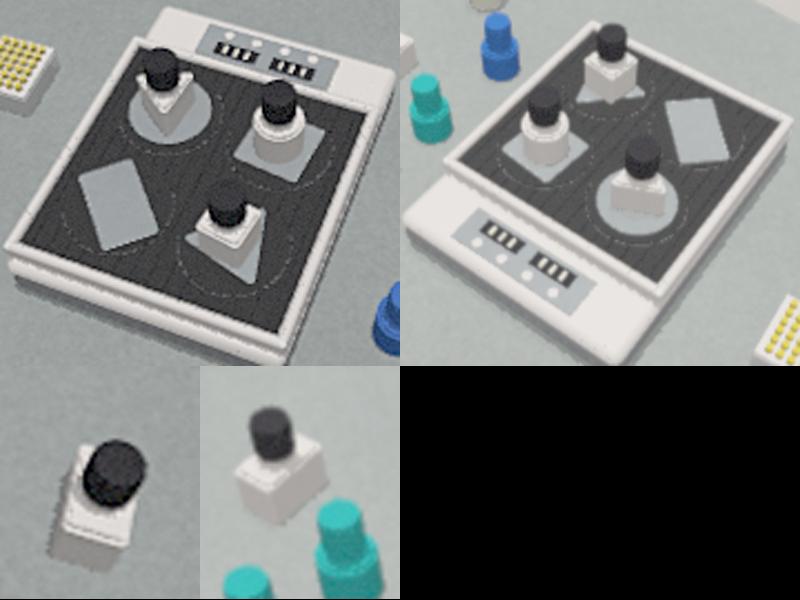

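```bash
cat > h.py <<'E'
import numpy as np,cv2
from plant import telemetry, optics
from scipy.spatial.transform import Rotation as Ro
def cam(n,st=None):
    p=optics.camera_params(n); f=192/np.tan(np.radians(p["fov_y"]/2))
    K=np.array([[f,0,p["cx"]],[0,f,p["cy"]],[0,0,1]])
    if n!="wrist": R,t=np.array(p["R"]),np.array(p["t"])
    else:
        T=np.eye(4);T[:3,:3]=Ro.from_rotvec(st["tcp_rot"]).as_matrix();T[:3,3]=st["tool_pos"]
        M=np.linalg.inv(T@np.array(p["hand_eye"]));R,t=M[:3,:3],M[:3,3]
    return K,R,t
def ray(c,px,z):
    K,R,t=c;px=np.atleast_2d(px).astype(float)
    d=(R.T@np.linalg.inv(K)@np.c_[px,np.ones(len(px))].T).T;o=-R.T@t
    return o+d*((z-o[2])/d[:,2])[:,None]
def proj(c,X):
    K,R,t=c;q=(K@(R@np.atleast_2d(X).T+t[:,None])).T;return q[:,:2]/q[:,2:]
E
python3 - <<'E'
from h import *
for n in("scene","side"):
    im=np.load(f"pics/{n}0.npy");c=cam(n)
    v=im.max(2)
    m=(v<62).astype(np.uint8)
    m=cv2.morphologyEx(m,cv2.MORPH_CLOSE,np.ones((5,5)))
    k,l,s,ce=cv2.connectedComponentsWithStats(m)
    box=(130,300,120,290) if n=="scene" else (180,365,140,300)
    ids=[i for i in range(1,k) if box[0]<ce[i][0]<box[1] and box[2]<ce[i][1]<box[3]]
    i=max(ids,key=lambda i:s[i,4]);print(n,s[i],ce[i])
    cn=cv2.findContours((l==i).astype(np.uint8),0,2)[0][0]
    W=ray(c,cn[:,0],80)[:,:2].astype(np.float32)
    r=cv2.minAreaRect(W);print(r,cv2.boxPoints(r).round())
    px=[(180,210) if n=="scene" else (315,197)][0]
    # oblong inlay
    bl=cv2.blur(im,(3,3)).astype(int);o=(np.abs(bl-bl[px[1],px[0]]).max(2)<30).astype(np.uint8)
    k,l,s,ce=cv2.connectedComponentsWithStats(o,connectivity=4);i=l[px[1],px[0]]
    cn=cv2.findContours((l==i).astype(np.uint8),0,2)[0][0]
    print("obl",s[i],cv2.minAreaRect(ray(c,cn[:,0],80)[:,:2].astype(np.float32)),ray(c,ce[i],80))
# rough bottle caps by hand (cap tops px/1.5), z=172
print(ray(cam("scene"),np.array([[303,218],[382,243],[347,315]])/1.5,165).round())
print("bench",ray(cam("scene"),np.array([[569,350]])/1.5,88).round(),ray(cam("side"),np.array([[249,220]])/1.5,88).round())
print("beaker",ray(cam("scene"),np.array([[529,475]])/1.5,70).round(),"tip",ray(cam("scene"),np.array([[207,222]])/1.5,47).round())
print("decoys",ray(cam("scene"),np.array([[516,255],[497,300],[470,376]])/1.5,90).round())
E
```

```text
scene [ 139  141  156  130 8946] [221.6117818  204.72266935]
((525.5497436523438, -40.57493591308594), (323.1441650390625, 282.1417236328125), 6.403064727783203) [[ 349.   82.]
 [ 381. -199.]
 [ 702. -163.]
 [ 670.  118.]]
obl [166 193  34  39 869] ((616.101806640625, -98.12682342529297), (96.02178955078125, 57.41472244262695), 49.229190826416016) [[617.54974728 -97.08197573  80.        ]]
side [ 204  147  150  122 6315] [280.02581156 206.6709422 ]
((556.1908569335938, -38.96022033691406), (307.16314697265625, 278.9998474121094), 6.337409973144531) [[ 388.   83.]
 [ 419. -195.]
 [ 724. -161.]
 [ 693.  117.]]
obl [302 182  29  30 621] ((617.4432373046875, -95.65951538085938), (96.85726928710938, 57.00641632080078), 49.41469192504883) [[615.76993197 -97.49348544  80.        ]]
[[ 481. -117.  165.]
 [ 469.   16.  165.]
 [ 605.   31.  165.]]
bench [[468. 326.  88.]] [[471. 329.  88.]]
beaker [[664. 337.  70.]] tip [[ 488. -331.   47.]]
decoys [[339. 196.  90.]
 [436. 200.  90.]
 [575. 213.  90.]]
```

apply_moves(
  steps=[
    {"travel":[0,-1.1,0],"twist":[0,9.3,0]},
    {"travel":[0,-1.1,0],"twist":[0,9.3,0]},
    {"travel":[0,-1.1,0],"twist":[0,9.3,0]},
    {"travel":[0,-1.1,0],"twist":[0,9.3,0]},
    {"travel":[0,-1.1,0],"twist":[0,9.3,0]},
    {"travel":[0,-1.1,0],"twist":[0,9.3,0]},
    {"travel":[0,-1.1,0],"twist":[0,9.4,0]},
    {"travel":[3,0,-5],"twist":[0,0,0]},
  ],
  gripper=1,
)

```text
t: 1.15
tool_pos: [259.6, 450.4, 302.1]
tcp_rot: [-1.571, -0.001, 0.001]
force: [0.5, -0.7, 0.6]
finger_gap: 85.1
```

apply_moves(
  steps=[
    {"travel":[3.5,0,-5],"twist":[0,0,0]},
    {"travel":[3.5,0,-5],"twist":[0,0,0]},
    {"travel":[3.5,0,-5],"twist":[0,0,0]},
    {"travel":[3.5,0,-5],"twist":[0,0,0]},
    {"travel":[3.5,0,-5],"twist":[0,0,0]},
    {"travel":[3.5,0,-5],"twist":[0,0,0]},
    {"travel":[3.5,0,-5],"twist":[0,0,0]},
    {"travel":[3.5,0,-5],"twist":[0,0,0]},
  ],
)

```text
t: 2.15
tool_pos: [541.5, 47.9, 302.1]
tcp_rot: [-1.571, -0.001, 0.001]
force: [0.9, 1.1, -0.2]
finger_gap: 85.4
```

Axes as expected (tool x = world x, tool y = down, tool z = world y). On to the middle of the shaker.

apply_moves(
  steps=[
    {"travel":[0,-3,-5],"twist":[0,0,0]},
    {"travel":[0,0,-3],"twist":[0,0,0]},
    {"travel":[0,0,0],"twist":[0,0,0]},
    {"travel":[0,0,0],"twist":[0,0,0]},
    {"travel":[0,0,0],"twist":[0,0,0]},
    {"travel":[0,0,0],"twist":[0,0,0]},
    {"travel":[0,0,0],"twist":[0,0,0]},
    {"travel":[0,0,0],"twist":[0,0,0]},
  ],
)

```text
t: 3.15
tool_pos: [540.7, -30.0, 332.2]
tcp_rot: [-1.571, -0.001, 0.001]
force: [0.5, -1.0, 0.2]
finger_gap: 85.5
```

```bash
python3 - <<'E'
from h import *
st=telemetry.state();im=optics.grab_frame("wrist");np.save("pics/w1.npy",im);np.save("pics/w1s.npy",np.r_[st["tool_pos"],st["tcp_rot"]])
g=(255*(im/255.)**0.6).astype(np.uint8)
cv2.imwrite("pics/w1.png",cv2.resize(g[:,:,::-1],(800,600),interpolation=cv2.INTER_CUBIC));print(st["tool_pos"])
E
```

```text
[540.72455347 -30.00301383 332.20848145]
```

View pics/w1.png

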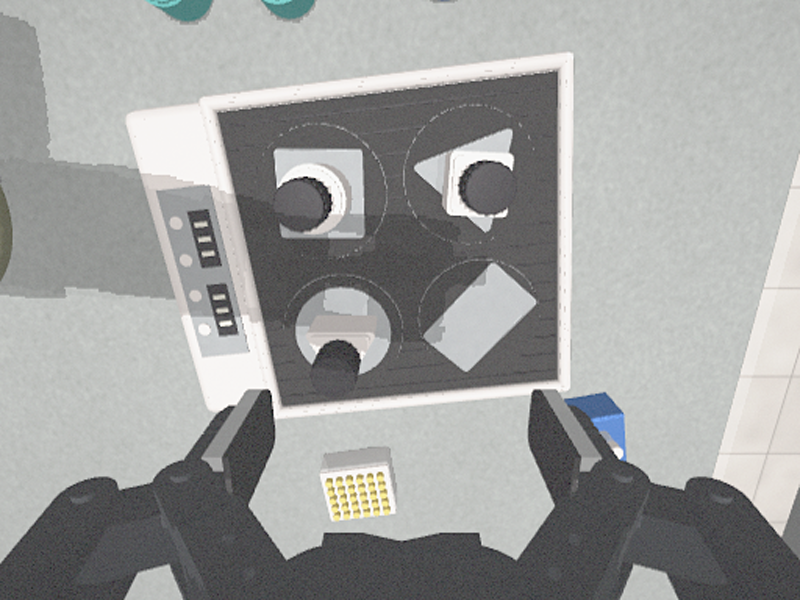

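```bash
python3 - <<'E'
from h import *
im=np.load("pics/w1.npy");s=np.load("pics/w1s.npy");c=cam("wrist",dict(tool_pos=s[:3],tcp_rot=s[3:]))
v=cv2.GaussianBlur(im.max(2),(3,3),0)
K=cv2.getStructuringElement(2,(5,5))
pl={}
for n,p in dict(square=(487,188),round=(302,203),tri=(337,365)).items():
    x,y=int(p[0]*.64),int(p[1]*.64)
    print(n,"cap",np.median(v[y-5:y+6,x-5:x+6]))
print("plat",np.median(v[95:125,225:250]),v[200:230,245:260].mean())
for t in(36,40,44):
    m=cv2.morphologyEx((v<t).astype(np.uint8),cv2.MORPH_OPEN,K)
    k,l,S,ce=cv2.connectedComponentsWithStats(m)
    print(t,[(S[i].tolist(),ce[i].round(1).tolist()) for i in range(1,k) if 140<ce[i][0]<360 and 60<ce[i][1]<250 and S[i,4]>150])
# inlays
for n,p in dict(obl=(485,318),sq=(345,220),rnd=(310,320),tri=(435,165)).items():
    x,y=int(p[0]*.64),int(p[1]*.64);print(n,im[y,x])
m=(np.abs(cv2.blur(im,(3,3)).astype(int)-im[203,310]).max(2)<35).astype(np.uint8)
k,l,S,ce=cv2.connectedComponentsWithStats(m,connectivity=4);i=l[203,310]
cn=cv2.findContours((l==i).astype(np.uint8),0,2)[0][0];print(S[i],cv2.minAreaRect(ray(c,cn[:,0],80)[:,:2].astype(np.float32)))
o=np.array([616.5,-97]);a=np.radians(6.35);u=np.array([np.cos(a),np.sin(a)]);w=np.array([-u[1],u[0]])
P=dict(obl=o,round=o-132*u,tri=o+132*w,square=o-132*u+132*w)
big=cv2.resize((255*(im/255.)**.45).astype(np.uint8)[50:270,125:375,::-1],None,fx=2.7,fy=2.7,interpolation=cv2.INTER_CUBIC)
for n,q in P.items():
    for r,col in((58,(0,0,255)),):
        th=np.linspace(0,2*np.pi,90);X=np.c_[q[0]+r*np.cos(th),q[1]+r*np.sin(th),0*th+80]
        cv2.polylines(big,[((proj(c,X)-[125,50])*2.7+1.3).round().astype(int)],True,col,1)
cv2.imwrite("pics/w1b.png",big)
E
```

```text
square cap 57.0
round cap 60.0
tri cap 37.0
plat 55.0 69.79333333333334
36 [([204, 219, 25, 19, 274], [217.6, 226.3])]
40 [([154, 130, 25, 18, 286], [165.4, 139.3]), ([173, 154, 46, 36, 857], [193.3, 168.9]), ([220, 158, 59, 26, 881], [252.4, 170.1]), ([202, 218, 28, 21, 406], [216.2, 228.3])]
44 [([153, 125, 141, 94, 5579], [219.4, 166.9]), ([269, 168, 41, 42, 588], [285.4, 185.2]), ([231, 179, 26, 39, 246], [246.3, 196.5]), ([201, 218, 29, 22, 443], [216.0, 228.7])]
obl [167 171 174]
sq [113 115 115]
rnd [113 113 115]
tri [182 186 188]
[ 277  169   66   68 2210] ((614.3707885742188, -98.36598205566406), (97.58547973632812, 58.349098205566406), 49.06060028076172)
```

View pics/w1b.png

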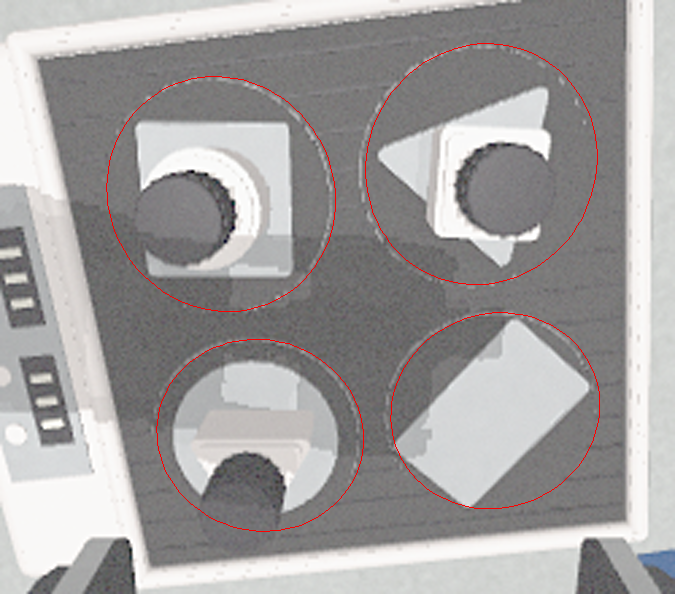

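```bash
python3 - <<'E'
from h import *
im=np.load("pics/w1.npy");s=np.load("pics/w1s.npy");c=cam("wrist",dict(tool_pos=s[:3],tcp_rot=s[3:]))
g=cv2.resize((255*(im/255.)**.45).astype(np.uint8),None,fx=4,fy=4,interpolation=cv2.INTER_CUBIC)
g=cv2.GaussianBlur(cv2.cvtColor(g,cv2.COLOR_RGB2GRAY),(9,9),0)
for n,p in dict(square=(508,190),round=(181,218),tri=(250,520)).items():
    q=(np.array(p)/2.7+[125,50]);print(n,"eye",ray(c,q,172)[0].round(1))
    x,y=(q*4).astype(int);w=130;cr=g[y-w:y+w,x-w:x+w]
    h=cv2.HoughCircles(cr,cv2.HOUGH_GRADIENT,1.5,5,param1=60,param2=15,minRadius=55,maxRadius=80)
    if h is not None:
        for a in h[0][:4]: print("   ",(ray(c,(a[:2]+[x-w,y-w]+0.0)/4-.375,172)[0]).round(1),a[2]/4)
# bodies: white mask, centroid of top face not used; round body top z=124
sc=cam("scene");a=np.load("pics/scene0.npy");b=np.load("pics/side0.npy")
for n,p,q in(("tri",(303,222),(436,306)),("round",(383,240),(366,270)),("square",(348,312),(413,227)),("bench",(570,350),(249,220))):
    for nm,im,px in(("scene",a,p),("side",b,q)):
        cc=cam(nm);g=cv2.resize((255*(im/255.)**.45).astype(np.uint8),None,fx=6,fy=6,interpolation=cv2.INTER_CUBIC);g=cv2.GaussianBlur(cv2.cvtColor(g,cv2.COLOR_RGB2GRAY),(9,9),0)
        x,y=(np.array(px)/1.5*6).astype(int);w=110;m=((g[y-w:y+w,x-w:x+w]<115)*255).astype(np.uint8)
        k,l,S,ce=cv2.connectedComponentsWithStats(m);i=l[w,w];z=65 if n=="bench" else 145
        z=74 if n=="bench" else 154
        print(n,nm,S[i],ray(cc,(ce[i]+[x-w,y-w])/6-.4,z)[0].round(1))
E
```

```text
square eye [599.2  29.8 172. ]
    [598.2  29.6 172. ] 16.9
    [598.1  31.2 172. ] 18.0625
    [600.1  30.8 172. ] 16.8625
    [598.   32.7 172. ] 19.375
round eye [470.7  19.  172. ]
    [469.8  19.  172. ] 17.3125
    [471.1  20.5 172. ] 18.55
    [470.5  17.  172. ] 19.375
    [476.3  26.4 172. ] 19.375
tri eye [ 492.3 -114.3  172. ]
    [ 492.6 -102.   172. ] 16.6375
    [ 491.3 -101.   172. ] 15.5875
    [506.2 -83.9 172. ] 18.55
    [ 492.  -106.5  172. ] 19.375
tri scene [    0    70   220   150 17520] [ 494.3 -117.2  154. ]
tri side [    0     0   220   220 32908] [502.7 -95.4 154. ]
round scene [    0    76   220   144 20621] [474.4  12.9 154. ]
round side [    0     0   220   220 22307] [487.3  20.9 154. ]
square scene [    0     0   220   220 36305] [590.1  18.2 154. ]
square side [    0    86   158   134 10349] [590.7  35.6 154. ]
bench scene [   48    74   114   124 10449] [469.5 328.4  74. ]
bench side [  78   90   72   90 5233] [469.5 329.7  74. ]
```

apply_moves(
  steps=[
    {"travel":[2.9,1,3],"twist":[0,0,0]},
    {"travel":[2.9,2,3],"twist":[0,0,0]},
    {"travel":[0,4,0],"twist":[0,0,0]},
    {"travel":[0,4,0],"twist":[0,0,0]},
    {"travel":[0,4,0],"twist":[0,0,0]},
    {"travel":[0,2,0],"twist":[0,0,0]},
    {"travel":[0,0.8,0],"twist":[0,0,0]},
    {"travel":[0,0,0],"twist":[0,0,0]},
  ],
)

```text
t: 4.2
tool_pos: [598.8, 29.9, 154.4]
tcp_rot: [-1.571, -0.001, 0.001]
force: [1.0, 0.1, 0.6]
finger_gap: 85.3
```

```bash
python3 - <<'E'
from h import *
im=optics.grab_frame("wrist");st=telemetry.state();print(st["tool_pos"],st["force"])
cv2.imwrite("pics/w2.png",cv2.resize((255*(im/255.)**.5).astype(np.uint8)[:,:,::-1],(640,480),interpolation=cv2.INTER_CUBIC))
E
```

```text
[599.04570776  29.88886389 155.06942767] [0.56621187 0.24934063 0.0317082 ]
```

View pics/w2.png

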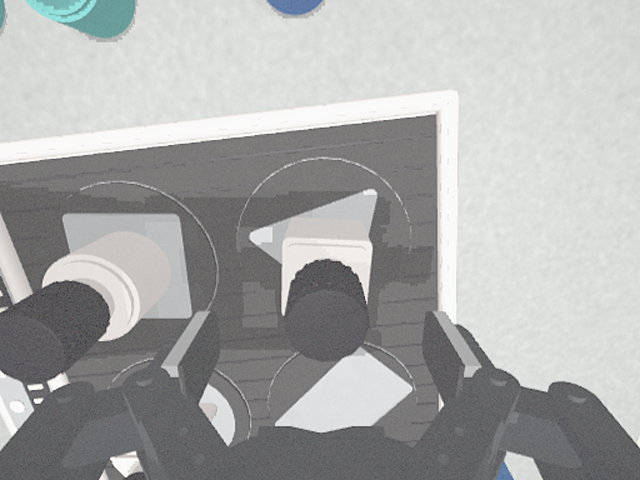

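```bash
python3 - <<'E'
from h import *
c=cam("wrist",dict(tool_pos=np.array([598.8,29.9,154.4]),tcp_rot=np.array([-1.5708,0,0])))
th=np.linspace(0,6.28,60)
for y in(27,30,33):
    q=proj(c,np.c_[599+18*np.cos(th),y+18*np.sin(th),172+0*th])*1.25;print(y,q.min(0).round(),q.max(0).round())
# tri disc: bbox at z=80 
for o in((600,33),(602,34)):
    q=proj(c,np.c_[o[0]+58*np.cos(th),o[1]+58*np.sin(th),80+0*th])*1.25;print(o,q.min(0).round(),q.max(0).round())
E
```

```text
27 [282. 294.] [366. 367.]
30 [281. 287.] [366. 361.]
33 [281. 280.] [367. 356.]
(600, 33) [237. 158.] [412. 324.]
(602, 34) [240. 157.] [415. 323.]
```

apply_moves(
  steps=[
    {"travel":[0,0,0],"twist":[0,0,0]},
    {"travel":[0,0,0],"twist":[0,0,0]},
    {"travel":[0,0,0],"twist":[0,0,0]},
    {"travel":[0,0,0],"twist":[0,0,0]},
    {"travel":[0,0,0],"twist":[0,0,0]},
    {"travel":[0,0,0],"twist":[0,0,0]},
    {"travel":[0,0,0],"twist":[0,0,0]},
    {"travel":[0,0,0],"twist":[0,0,0]},
  ],
  gripper=-1,
  grip_force=40,
)

```text
t: 5.25
tool_pos: [598.9, 29.9, 154.8]
tcp_rot: [-1.571, -0.002, -0.0]
force: [-0.2, -0.4, 6.1]
finger_gap: 34.4
```

apply_moves(
  steps=[
    {"travel":[0,-1,0],"twist":[0,0,0]},
    {"travel":[0,-2,0],"twist":[0,0,0]},
    {"travel":[0.4,0,-2.8],"twist":[0,0,0]},
    {"travel":[0.4,0,-4],"twist":[0,0,0]},
    {"travel":[0.4,0,-4],"twist":[0,0,0]},
    {"travel":[0.4,0,-2],"twist":[0,0,0]},
    {"travel":[0,1.5,0],"twist":[0,0,0]},
    {"travel":[0,1.1,0],"twist":[0,0,0]},
  ],
)

```text
t: 6.25
tool_pos: [614.4, -97.0, 156.7]
tcp_rot: [-1.57, -0.0, 0.003]
force: [-0.0, -0.3, -0.6]
finger_gap: 34.0
```

apply_moves(
  steps=[
    {"travel":[0,0.2,0],"twist":[0,0,0]},
    {"travel":[0,0.1,0],"twist":[0,0,0]},
    {"travel":[0,0,0],"twist":[0,0,0]},
    {"travel":[0,0,0],"twist":[0,0,0]},
    {"travel":[0,0,0],"twist":[0,0,0]},
    {"travel":[0,0,0],"twist":[0,0,0]},
    {"travel":[0,0,0],"twist":[0,0,0]},
    {"travel":[0,0,0],"twist":[0,0,0]},
  ],
)

```text
t: 7.25
tool_pos: [614.8, -98.1, 155.2]
tcp_rot: [-1.571, -0.001, 0.001]
force: [-0.1, 0.0, -0.5]
finger_gap: 34.0
```

apply_moves(
  steps=[
    {"travel":[0,0.05,0],"twist":[0,0,0]},
    {"travel":[0,0,0],"twist":[0,0,0]},
    {"travel":[0,0,0],"twist":[0,0,0]},
    {"travel":[0,0,0],"twist":[0,0,0]},
    {"travel":[0,0,0],"twist":[0,0,0]},
    {"travel":[0,0,0],"twist":[0,0,0]},
    {"travel":[0,0,0],"twist":[0,0,0]},
    {"travel":[0,0,0],"twist":[0,0,0]},
  ],
)

```text
t: 8.25
tool_pos: [614.9, -98.1, 154.8]
tcp_rot: [-1.571, -0.001, 0.001]
force: [0.3, 0.2, 3.3]
finger_gap: 33.9
```

apply_moves(
  steps=[
    {"travel":[0,0,0],"twist":[0,0,0]},
    {"travel":[0,0,0],"twist":[0,0,0]},
    {"travel":[0,0,0],"twist":[0,0,0]},
    {"travel":[0,0,0],"twist":[0,0,0]},
    {"travel":[0,-2,0],"twist":[0,0,0]},
    {"travel":[0,-4,0],"twist":[0,0,0]},
    {"travel":[0,-4,0],"twist":[0,0,0]},
    {"travel":[-4,0,0],"twist":[0,0,0]},
  ],
  gripper=1,
)

```text
t: 9.25
tool_pos: [576.2, -98.3, 257.6]
tcp_rot: [-1.572, -0.006, -0.003]
force: [-0.3, -0.6, -0.5]
finger_gap: 85.1
```

apply_moves(
  steps=[
    {"travel":[-4,0,-2],"twist":[0,0,0]},
    {"travel":[-4,0,-2],"twist":[0,0,0]},
    {"travel":[0,0,-2],"twist":[0,0,0]},
    {"travel":[0,0,-2],"twist":[0,0,0]},
    {"travel":[0,0,0],"twist":[0,0,0]},
    {"travel":[0,0,0],"twist":[0,0,0]},
    {"travel":[0,0,0],"twist":[0,0,0]},
    {"travel":[0,0,0],"twist":[0,0,0]},
  ],
)

```text
t: 10.25
tool_pos: [495.0, -177.8, 254.6]
tcp_rot: [-1.571, -0.001, 0.001]
force: [-0.5, 0.4, -0.1]
finger_gap: 85.4
```

```bash
cat > look.py <<'E'
from h import *
import sys
# look.py pic x y z: wrist picture; overlays cap-top circle guess and discs; saves overlay
st=telemetry.state();im=optics.grab_frame("wrist");n=sys.argv[1];np.save(f"pics/{n}.npy",im);c=cam("wrist",st)
g=cv2.resize((255*(im/255.)**.45).astype(np.uint8)[:,:,::-1],None,fx=1.5,fy=1.5,interpolation=cv2.INTER_CUBIC)
th=np.linspace(0,2*np.pi,72)
def circ(x,y,z,r,col):
    q=proj(c,np.c_[x+r*np.cos(th),y+r*np.sin(th),z+0*th])*1.5;cv2.polylines(g,[q.round().astype(int)],True,col,1);return q
a=[float(v) for v in sys.argv[2:]]
for i in range(0,len(a),3):
    q=circ(a[i],a[i+1],a[i+2],18,(0,0,255));print("cap box",a[i:i+3],q.min(0).round(),q.max(0).round())
o=np.array([614.8,-98.]);t=np.radians(6.35);u=np.array([np.cos(t),np.sin(t)]);w=np.array([-u[1],u[0]])
for k,p in dict(obl=o,round=o-132*u,tri=o+132*w,square=o-132*u+132*w).items():
    print(k,p.round(1));circ(*p,80,58,(0,200,0))
cv2.imwrite(f"pics/{n}.png",g);print(st["tool_pos"].round(1),st["t"])
E
python3 look.py w3 491 -113 172 615 -98 172 470.5 19.2 172
```

```text
cap box [491.0, -113.0, 172.0] [345. 145.] [414. 215.]
cap box [615.0, -98.0, 172.0] [584. 114.] [655. 187.]
cap box [470.5, 19.2, 172.0] [ 289. -191.] [373. -85.]
obl [614.8 -98. ]
round [ 483.6 -112.6]
tri [600.2  33.2]
square [469.   18.6]
[ 495.  -177.8  254.6] 10.25
```

View pics/w3.png

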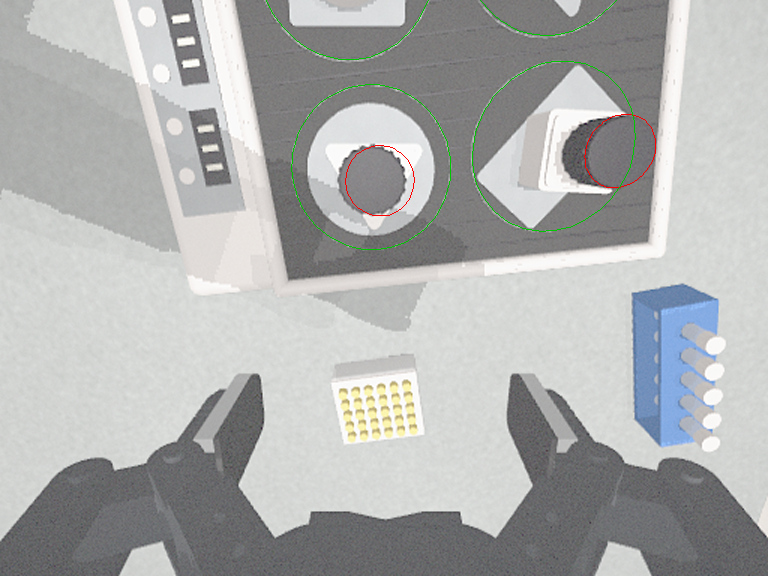

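apply_moves(
  steps=[
    {"travel":[-0.7,0,3.2],"twist":[0,0,0]},
    {"travel":[0,0,3.2],"twist":[0,0,0]},
    {"travel":[0,3,0],"twist":[0,0,0]},
    {"travel":[0,4,0],"twist":[0,0,0]},
    {"travel":[0,2,0],"twist":[0,0,0]},
    {"travel":[0,1,0],"twist":[0,0,0]},
    {"travel":[0,0,0],"twist":[0,0,0]},
    {"travel":[0,0,0],"twist":[0,0,0]},
  ],
)

```text
t: 11.3
tool_pos: [488.3, -114.3, 155.6]
tcp_rot: [-1.571, -0.002, -0.0]
force: [-0.6, 0.2, -0.4]
finger_gap: 85.5
```

apply_moves(
  steps=[
    {"travel":[0,0,0],"twist":[0,0,0]},
    {"travel":[0,0,0],"twist":[0,0,0]},
    {"travel":[0,0,0],"twist":[0,0,0]},
    {"travel":[0,0,0],"twist":[0,0,0]},
    {"travel":[0,0,0],"twist":[0,0,0]},
    {"travel":[0,0,0],"twist":[0,0,0]},
    {"travel":[0,0,0],"twist":[0,0,0]},
    {"travel":[0,0,0],"twist":[0,0,0]},
  ],
  gripper=-1,
)

```text
t: 12.3
tool_pos: [488.0, -114.3, 155.2]
tcp_rot: [-1.571, -0.001, 0.0]
force: [-1.3, 0.4, 6.2]
finger_gap: 34.2
```

apply_moves(
  steps=[
    {"travel":[0,-1,0],"twist":[0,0,0]},
    {"travel":[0,-3,0],"twist":[0,0,0]},
    {"travel":[0,-4,0],"twist":[0,0,0]},
    {"travel":[0.62,-1.5,0.85],"twist":[0,0,0]},
    {"travel":[2.5,0,3.3],"twist":[0,0,0]},
    {"travel":[2.8,0,3.6],"twist":[0,0,0]},
    {"travel":[2.8,0,3.6],"twist":[0,0,0]},
    {"travel":[2.5,0,3.3],"twist":[0,0,0]},
  ],
)

```text
t: 13.3
tool_pos: [600.6, 34.4, 248.6]
tcp_rot: [-1.571, -0.0, 0.002]
force: [-1.1, -0.5, -1.7]
finger_gap: 34.0
```

apply_moves(
  steps=[
    {"travel":[0,2,0],"twist":[0,0,0]},
    {"travel":[0,4,0],"twist":[0,0,0]},
    {"travel":[0,2,0],"twist":[0,0,0]},
    {"travel":[0,1,0],"twist":[0,0,0]},
    {"travel":[0,0.3,0],"twist":[0,0,0]},
    {"travel":[0,0,0],"twist":[0,0,0]},
    {"travel":[0,0,0],"twist":[0,0,0]},
    {"travel":[0,0,0],"twist":[0,0,0]},
  ],
)

```text
t: 14.3
tool_pos: [600.0, 32.4, 157.2]
tcp_rot: [-1.571, -0.001, 0.0]
force: [-0.7, -0.2, -0.5]
finger_gap: 34.1
```

apply_moves(
  steps=[
    {"travel":[0,0.1,0],"twist":[0,0,0]},
    {"travel":[0,0.1,0],"twist":[0,0,0]},
    {"travel":[0,0.05,0],"twist":[0,0,0]},
    {"travel":[0,0,0],"twist":[0,0,0]},
    {"travel":[0,0,0],"twist":[0,0,0]},
    {"travel":[0,0,0],"twist":[0,0,0]},
    {"travel":[0,0,0],"twist":[0,0,0]},
    {"travel":[0,0,0],"twist":[0,0,0]},
  ],
)

```text
t: 15.3
tool_pos: [600.0, 32.3, 155.2]
tcp_rot: [-1.571, -0.002, -0.0]
force: [-3.9, 0.5, 7.1]
finger_gap: 33.9
```

apply_moves(
  steps=[
    {"travel":[0,0,0],"twist":[0,0,0]},
    {"travel":[0,0,0],"twist":[0,0,0]},
    {"travel":[0,0,0],"twist":[0,0,0]},
    {"travel":[0,0,0],"twist":[0,0,0]},
    {"travel":[0,-2,0],"twist":[0,0,0]},
    {"travel":[0,-4,0],"twist":[0,0,0]},
    {"travel":[0,-4,0],"twist":[0,0,0]},
    {"travel":[-4.2,0,-2.6],"twist":[0,0,0]},
  ],
  gripper=1,
)

```text
t: 16.3
tool_pos: [559.4, 6.8, 257.0]
tcp_rot: [-1.571, -0.007, -0.002]
force: [0.4, 0.1, -0.6]
finger_gap: 85.3
```

apply_moves(
  steps=[
    {"travel":[-4.2,0,-2.6],"twist":[0,0,0]},
    {"travel":[-4.1,0,-2.5],"twist":[0,0,0]},
    {"travel":[0,0,0],"twist":[0,0,0]},
    {"travel":[0,0,0],"twist":[0,0,0]},
    {"travel":[0,0,0],"twist":[0,0,0]},
    {"travel":[0,0,0],"twist":[0,0,0]},
    {"travel":[0,0,0],"twist":[0,0,0]},
    {"travel":[0,0,0],"twist":[0,0,0]},
  ],
)

```text
t: 17.3
tool_pos: [475.0, -44.6, 254.1]
tcp_rot: [-1.571, -0.001, 0.001]
force: [-0.5, 0.2, 0.3]
finger_gap: 85.3
```

```bash
python3 look.py w4 470.5 19.2 172 600.2 33.2 172
```

```text
cap box [470.5, 19.2, 172.0] [344. 147.] [413. 217.]
cap box [600.2, 33.2, 172.0] [594. 118.] [665. 191.]
obl [614.8 -98. ]
round [ 483.6 -112.6]
tri [600.2  33.2]
square [469.   18.6]
[475.  -44.6 254.1] 17.3
```

View pics/w4.png

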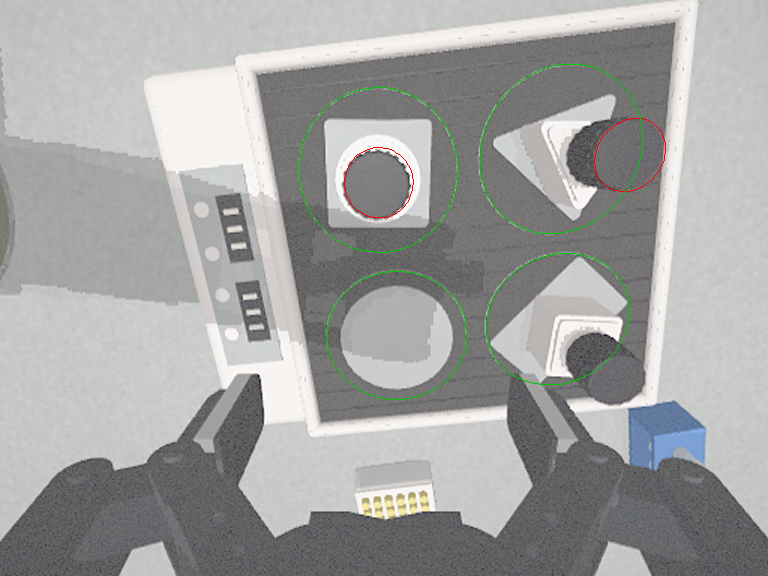

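apply_moves(
  steps=[
    {"travel":[-0.5,0,3.2],"twist":[0,0,0]},
    {"travel":[0,0,3.2],"twist":[0,0,0]},
    {"travel":[0,3,0],"twist":[0,0,0]},
    {"travel":[0,4,0],"twist":[0,0,0]},
    {"travel":[0,2,0],"twist":[0,0,0]},
    {"travel":[0,0.9,0],"twist":[0,0,0]},
    {"travel":[0,0,0],"twist":[0,0,0]},
    {"travel":[0,0,0],"twist":[0,0,0]},
  ],
)

```text
t: 18.35
tool_pos: [470.3, 19.3, 156.1]
tcp_rot: [-1.571, -0.002, -0.0]
force: [-0.7, 0.2, 0.4]
finger_gap: 85.1
```

apply_moves(
  steps=[
    {"travel":[0,0,0],"twist":[0,0,0]},
    {"travel":[0,0,0],"twist":[0,0,0]},
    {"travel":[0,0,0],"twist":[0,0,0]},
    {"travel":[0,0,0],"twist":[0,0,0]},
    {"travel":[0,0,0],"twist":[0,0,0]},
    {"travel":[0,0,0],"twist":[0,0,0]},
    {"travel":[0,0,0],"twist":[0,0,0]},
    {"travel":[0,0,0],"twist":[0,0,0]},
  ],
  gripper=-1,
)

```text
t: 19.35
tool_pos: [470.1, 19.3, 155.6]
tcp_rot: [-1.571, -0.002, 0.0]
force: [-0.5, -0.3, 5.6]
finger_gap: 34.2
```

apply_moves(
  steps=[
    {"travel":[0,-1,0],"twist":[0,0,0]},
    {"travel":[0,-2,0],"twist":[0,0,0]},
    {"travel":[0.3,0,-2.5],"twist":[0,0,0]},
    {"travel":[0.4,0,-4],"twist":[0,0,0]},
    {"travel":[0.4,0,-4.15],"twist":[0,0,0]},
    {"travel":[0.25,0,-2.5],"twist":[0,0,0]},
    {"travel":[0,0,0],"twist":[0,0,0]},
    {"travel":[0,1.5,0],"twist":[0,0,0]},
  ],
)

```text
t: 20.35
tool_pos: [483.9, -111.9, 170.5]
tcp_rot: [-1.571, -0.002, -0.0]
force: [-0.2, 0.0, -1.1]
finger_gap: 33.8
```

apply_moves(
  steps=[
    {"travel":[0,1.2,0],"twist":[0,0,0]},
    {"travel":[0,0.2,0],"twist":[0,0,0]},
    {"travel":[0,0.1,0],"twist":[0,0,0]},
    {"travel":[0,0.05,0],"twist":[0,0,0]},
    {"travel":[0,0,0],"twist":[0,0,0]},
    {"travel":[0,0,0],"twist":[0,0,0]},
    {"travel":[0,0,0],"twist":[0,0,0]},
    {"travel":[0,0,0],"twist":[0,0,0]},
  ],
)

```text
t: 21.35
tool_pos: [483.5, -111.6, 155.6]
tcp_rot: [-1.571, -0.002, 0.001]
force: [-7.3, 3.0, 17.9]
finger_gap: 33.7
```

apply_moves(
  steps=[
    {"travel":[0,0,0],"twist":[0,0,0]},
    {"travel":[0,0,0],"twist":[0,0,0]},
    {"travel":[0,0,0],"twist":[0,0,0]},
    {"travel":[0,0,0],"twist":[0,0,0]},
    {"travel":[0,-2,0],"twist":[0,0,0]},
    {"travel":[0,-3,0],"twist":[0,0,0]},
    {"travel":[0,-3,0],"twist":[0,0,0]},
    {"travel":[4.1,0,0.4],"twist":[0,0,0]},
  ],
  gripper=1,
)

```text
t: 22.35
tool_pos: [525.0, -108.7, 237.9]
tcp_rot: [-1.572, -0.004, -0.004]
force: [0.3, -0.7, 0.5]
finger_gap: 85.2
```

apply_moves(
  steps=[
    {"travel":[4.5,0,0.45],"twist":[0,0,0]},
    {"travel":[4.5,0,0.5],"twist":[0,0,0]},
    {"travel":[0,0,0],"twist":[0,0,0]},
    {"travel":[0,3,0],"twist":[0,0,0]},
    {"travel":[0,3,0],"twist":[0,0,0]},
    {"travel":[0,2,0],"twist":[0,0,0]},
    {"travel":[0,0,0],"twist":[0,0,0]},
    {"travel":[0,0,0],"twist":[0,0,0]},
  ],
)

```text
t: 23.35
tool_pos: [614.7, -98.8, 156.0]
tcp_rot: [-1.571, -0.002, -0.0]
force: [0.2, -0.4, 0.2]
finger_gap: 85.1
```

apply_moves(
  steps=[
    {"travel":[0,0,0],"twist":[0,0,0]},
    {"travel":[0,0,0],"twist":[0,0,0]},
    {"travel":[0,0,0],"twist":[0,0,0]},
    {"travel":[0,0,0],"twist":[0,0,0]},
    {"travel":[0,0,0],"twist":[0,0,0]},
    {"travel":[0,0,0],"twist":[0,0,0]},
    {"travel":[0,0,0],"twist":[0,0,0]},
    {"travel":[0,0,0],"twist":[0,0,0]},
  ],
  gripper=-1,
)

```text
t: 24.35
tool_pos: [614.7, -98.6, 155.2]
tcp_rot: [-1.571, -0.002, 0.0]
force: [-0.0, -0.3, 5.9]
finger_gap: 34.0
```

apply_moves(
  steps=[
    {"travel":[0,-1,0],"twist":[0,0,0]},
    {"travel":[0,-3,0],"twist":[0,0,0]},
    {"travel":[0,-4,0],"twist":[0,0,0]},
    {"travel":[-1,-1.5,0.8],"twist":[0,0,0]},
    {"travel":[-3.2,0,2.55],"twist":[0,0,0]},
    {"travel":[-3.6,0,2.9],"twist":[0,0,0]},
    {"travel":[-3.6,0,2.9],"twist":[0,0,0]},
    {"travel":[-3.2,0,2.55],"twist":[0,0,0]},
  ],
)

```text
t: 25.35
tool_pos: [466.1, 19.5, 248.8]
tcp_rot: [-1.571, -0.0, 0.002]
force: [0.0, 0.1, -0.9]
finger_gap: 33.9
```

apply_moves(
  steps=[
    {"travel":[0,2,0],"twist":[0,0,0]},
    {"travel":[0,4,0],"twist":[0,0,0]},
    {"travel":[0,2,0],"twist":[0,0,0]},
    {"travel":[0,1,0],"twist":[0,0,0]},
    {"travel":[0,0.3,0],"twist":[0,0,0]},
    {"travel":[0,0.1,0],"twist":[0,0,0]},
    {"travel":[0,0,0],"twist":[0,0,0]},
    {"travel":[0,0,0],"twist":[0,0,0]},
  ],
)

```text
t: 26.35
tool_pos: [468.5, 18.2, 156.1]
tcp_rot: [-1.571, -0.001, 0.0]
force: [-0.7, -0.7, -0.7]
finger_gap: 34.3
```

apply_moves(
  steps=[
    {"travel":[0.05,0.1,0],"twist":[0,0,0]},
    {"travel":[0,0.05,0],"twist":[0,0,0]},
    {"travel":[0,0,0],"twist":[0,0,0]},
    {"travel":[0,0,0],"twist":[0,0,0]},
    {"travel":[0,0,0],"twist":[0,0,0]},
    {"travel":[0,0,0],"twist":[0,0,0]},
    {"travel":[0,0,0],"twist":[0,0,0]},
    {"travel":[0,0,0],"twist":[0,0,0]},
  ],
)

```text
t: 27.35
tool_pos: [469.4, 18.2, 155.1]
tcp_rot: [-1.571, -0.002, -0.0]
force: [-0.6, -0.1, 8.8]
finger_gap: 33.8
```

apply_moves(
  steps=[
    {"travel":[0,0,0],"twist":[0,0,0]},
    {"travel":[0,0,0],"twist":[0,0,0]},
    {"travel":[0,0,0],"twist":[0,0,0]},
    {"travel":[0,0,0],"twist":[0,0,0]},
    {"travel":[0,-2,0],"twist":[0,0,0]},
    {"travel":[0,-4,0],"twist":[0,0,0]},
    {"travel":[0,-4,0],"twist":[0,0,0]},
    {"travel":[0,0,4],"twist":[0,0,0]},
  ],
  gripper=1,
)

```text
t: 28.35
tool_pos: [469.9, 57.6, 257.1]
tcp_rot: [-1.571, -0.003, -0.006]
force: [0.1, 0.1, -1.0]
finger_gap: 85.3
```

apply_moves(
  steps=[
    {"travel":[0,0,5],"twist":[0,0,0]},
    {"travel":[0,0,5],"twist":[0,0,0]},
    {"travel":[0,0,5],"twist":[0,0,0]},
    {"travel":[0,3,5],"twist":[0,0,0]},
    {"travel":[0,3,0],"twist":[0,0,0]},
    {"travel":[0,0,0],"twist":[0,0,0]},
    {"travel":[0,0,0],"twist":[0,0,0]},
    {"travel":[0,0,0],"twist":[0,0,0]},
  ],
)

```text
t: 29.35
tool_pos: [469.2, 258.0, 195.7]
tcp_rot: [-1.57, -0.002, -0.001]
force: [-0.0, 1.2, 0.3]
finger_gap: 85.3
```

```bash
python3 look.py w5 469.5 329 92
```

```text
cap box [469.5, 329.0, 92.0] [355. 134.] [418. 200.]
obl [614.8 -98. ]
round [ 483.6 -112.6]
tri [600.2  33.2]
square [469.   18.6]
[469.2 258.  195.7] 29.35
```

View pics/w5.png

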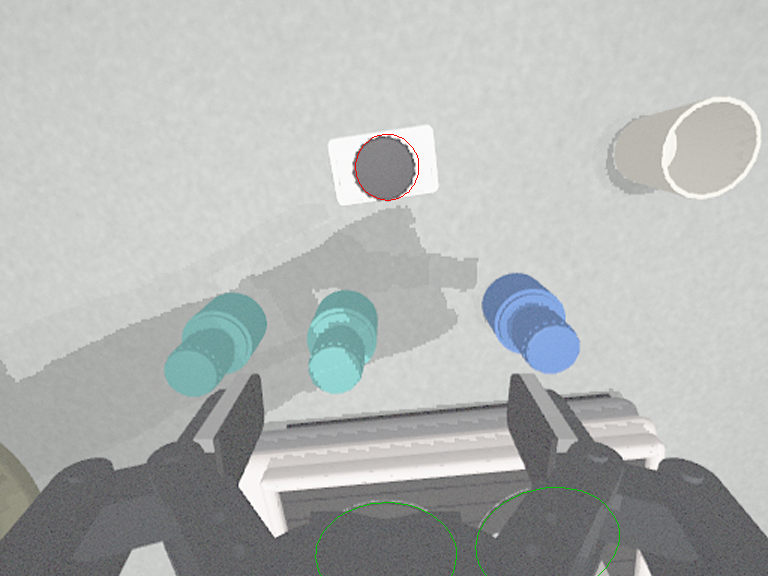

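apply_moves(
  steps=[
    {"travel":[0,0,3.5],"twist":[0,0,0]},
    {"travel":[0,0,3.5],"twist":[0,0,0]},
    {"travel":[0,3,0],"twist":[0,0,0]},
    {"travel":[0,4,0],"twist":[0,0,0]},
    {"travel":[0,3,0],"twist":[0,0,0]},
    {"travel":[0,2,0],"twist":[0,0,0]},
    {"travel":[0,0,0],"twist":[0,0,0]},
    {"travel":[0,0,0],"twist":[0,0,0]},
  ],
)

```text
t: 30.4
tool_pos: [469.2, 328.5, 75.6]
tcp_rot: [-1.57, -0.002, -0.001]
force: [-0.7, -0.2, 0.1]
finger_gap: 85.3
```

apply_moves(
  steps=[
    {"travel":[0,0,0],"twist":[0,0,0]},
    {"travel":[0,0,0],"twist":[0,0,0]},
    {"travel":[0,0,0],"twist":[0,0,0]},
    {"travel":[0,0,0],"twist":[0,0,0]},
    {"travel":[0,0,0],"twist":[0,0,0]},
    {"travel":[0,0,0],"twist":[0,0,0]},
    {"travel":[0,0,0],"twist":[0,0,0]},
    {"travel":[0,0,0],"twist":[0,0,0]},
  ],
  gripper=-1,
)

```text
t: 31.4
tool_pos: [468.7, 328.4, 74.8]
tcp_rot: [-1.57, -0.001, 0.0]
force: [-1.9, -1.7, 5.5]
finger_gap: 33.8
```

apply_moves(
  steps=[
    {"travel":[0,-1.5,0],"twist":[0,0,0]},
    {"travel":[0,-4,0],"twist":[0,0,0]},
    {"travel":[0,-5,0],"twist":[0,0,0]},
    {"travel":[0,-5,0],"twist":[0,0,0]},
    {"travel":[0,-5,0],"twist":[0,0,0]},
    {"travel":[0.9,0,-2.7],"twist":[0,0,0]},
    {"travel":[1.6,0,-4.6],"twist":[0,0,0]},
    {"travel":[1.6,0,-4.6],"twist":[0,0,0]},
  ],
)

```text
t: 32.4
tool_pos: [509.7, 208.1, 280.2]
tcp_rot: [-1.571, -0.002, 0.001]
force: [0.1, 0.2, -1.8]
finger_gap: 33.7
```

apply_moves(
  steps=[
    {"travel":[1.6,0,-4.7],"twist":[0,0,0]},
    {"travel":[1.6,0,-4.7],"twist":[0,0,0]},
    {"travel":[1.6,0,-4.7],"twist":[0,0,0]},
    {"travel":[1.6,0,-4.7],"twist":[0,0,0]},
    {"travel":[1.6,0,-4.7],"twist":[0,0,0]},
    {"travel":[1.6,0,-4.7],"twist":[0,0,0]},
    {"travel":[0.9,0,-2.5],"twist":[0,0,0]},
    {"travel":[0,0,0],"twist":[0,0,0]},
  ],
)

```text
t: 33.4
tool_pos: [615.0, -99.2, 279.4]
tcp_rot: [-1.571, 0.001, -0.001]
force: [1.4, -0.2, -2.4]
finger_gap: 34.3
```

apply_moves(
  steps=[
    {"travel":[0,2,0],"twist":[0,0,0]},
    {"travel":[0,4,0],"twist":[0,0,0]},
    {"travel":[0,4,0],"twist":[0,0,0]},
    {"travel":[0,1.6,0],"twist":[0,0,0]},
    {"travel":[0,0.5,0],"twist":[0,0,0]},
    {"travel":[0,0,0],"twist":[0,0,0]},
    {"travel":[0,0,0],"twist":[0,0,0]},
    {"travel":[0,0,0],"twist":[0,0,0]},
  ],
)

```text
t: 34.4
tool_pos: [615.3, -97.6, 159.0]
tcp_rot: [-1.571, -0.002, -0.0]
force: [-0.6, 0.7, -1.5]
finger_gap: 33.7
```

apply_moves(
  steps=[
    {"travel":[0,0.2,-0.05],"twist":[0,0,0]},
    {"travel":[0,0.1,0],"twist":[0,0,0]},
    {"travel":[0,0.1,0],"twist":[0,0,0]},
    {"travel":[0,0.05,0],"twist":[0,0,0]},
    {"travel":[0,0,0],"twist":[0,0,0]},
    {"travel":[0,0,0],"twist":[0,0,0]},
    {"travel":[0,0,0],"twist":[0,0,0]},
    {"travel":[0,0,0],"twist":[0,0,0]},
  ],
)

```text
t: 35.4
tool_pos: [615.1, -98.2, 154.9]
tcp_rot: [-1.571, -0.001, 0.0]
force: [-4.6, 0.7, 10.0]
finger_gap: 33.8
```

Contact; release, rise, and move back for a check view.

apply_moves(
  steps=[
    {"travel":[0,0,0],"twist":[0,0,0]},
    {"travel":[0,0,0],"twist":[0,0,0]},
    {"travel":[0,0,0],"twist":[0,0,0]},
    {"travel":[0,0,0],"twist":[0,0,0]},
    {"travel":[0,-2,0],"twist":[0,0,0]},
    {"travel":[0,-4,0],"twist":[0,0,0]},
    {"travel":[0,-5,0],"twist":[0,0,0]},
    {"travel":[-3,-3,-1],"twist":[0,0,0]},
  ],
  gripper=1,
)

```text
t: 36.4
tool_pos: [585.5, -107.9, 295.7]
tcp_rot: [-1.571, -0.003, -0.0]
force: [-0.5, -0.2, 0.3]
finger_gap: 85.4
```

apply_moves(
  steps=[
    {"travel":[-4,-2,-1],"twist":[0,0,0]},
    {"travel":[-1,-1,0],"twist":[0,0,0]},
    {"travel":[0,0,0],"twist":[0,0,0]},
    {"travel":[0,0,0],"twist":[0,0,0]},
    {"travel":[0,0,0],"twist":[0,0,0]},
    {"travel":[0,0,0],"twist":[0,0,0]},
    {"travel":[0,0,0],"twist":[0,0,0]},
    {"travel":[0,0,0],"twist":[0,0,0]},
  ],
)

```text
t: 37.4
tool_pos: [535.1, -118.2, 323.6]
tcp_rot: [-1.571, -0.001, 0.001]
force: [-0.1, 0.0, 0.6]
finger_gap: 85.5
```

```bash
python3 look.py w6 483.6 -112.6 172 469 18.6 172 600.2 33.2 172 614.8 -98 172; python3 - <<'E'
from h import *
for n in("scene",): cv2.imwrite(f"pics/{n}9.png",cv2.resize(optics.grab_frame(n)[:,:,::-1],(768,576),interpolation=cv2.INTER_CUBIC))
E
```

```text
cap box [483.6, -112.6, 172.0] [290. 234.] [340. 282.]
cap box [469.0, 18.6, 172.0] [253.  22.] [310.  87.]
cap box [600.2, 33.2, 172.0] [463.  -6.] [522.  61.]
cap box [614.8, -98.0, 172.0] [473. 213.] [524. 263.]
obl [614.8 -98. ]
round [ 483.6 -112.6]
tri [600.2  33.2]
square [469.   18.6]
[ 535.1 -118.2  323.6] 37.4
```

View pics/w6.png

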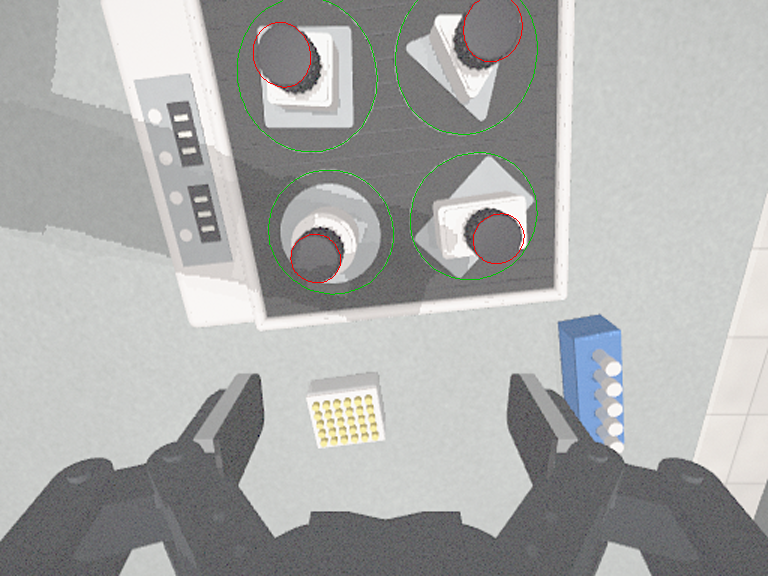

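View pics/scene9.png

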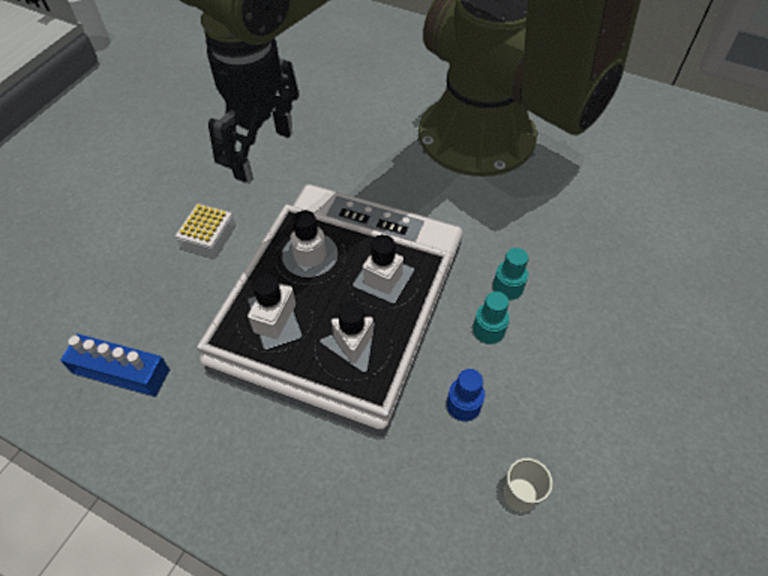

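```bash
python3 -c "
from plant import ctrl;print(ctrl.finish_job())"
```

```text
the job is handed in; nothing more can be done
None
```

All four bottles now stand on their matching places, and I handed the job in at about 37 s of the 112 s allowed.

- **Moves:** I moved the square bottle to the empty oblong place first. Then I moved triangle to triangle, round to round and square to square, and brought the oblong bottle from the bench. None of the three shaker bottles touched the bench.
- **Position check:** In the last wrist picture all four bottles are upright. Their caps lie within about 2 mm of the place middles by eye, with the square one about 1–2 mm off in x. The calibration itself is only good to about 2 mm.
- **Bystanders:** In the last scene picture the tip box, the beaker and the blue and turquoise look-alikes are where they started.
- **Forces:** The highest reading when setting a bottle down was about 19 N, for the round bottle. That is read at the end of a move, so a brief peak could be higher.
- **Turn about the axis:** I did not turn the bottles to line up with their inlays, since the task asked only for the middle. The oblong bottle sits roughly 40° off its inlay.

No check failed. The only disagreement was in the oblong place's middle, where the three cameras differed by up to 3 mm. I used the wrist camera's figure for picking up and setting down, so that its error would cancel.

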